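# Hold a bonded sample flush on the tilted stage under the inspection camera

### The arm

A 6-joint arm with a two-finger parallel gripper is mounted at the origin on the work surface. World frame = base frame: x ahead of the robot, y to its left, z up, the work surface at z = 0. Lengths are in m, angles in rad, forces in N, time in s.
With the tool pointing down it reaches from about 0.25 to 0.775 m from the base axis. Payload 4 kg.
Tool frame: the origin (TCP) lies between the finger pads; the fingertips stand 25 mm ahead of it and the grasp point (between the pads) lies 6 mm ahead of it (robot.tip_reach is the distance from the TCP to the fingertips, in m); z points along the fingers, y is the line along which they close (so a half turn about z gives the same grasp; the last joint's range is limited). The gripper opens to 94 mm and grips with 3 to 60 N. Pads are 16 mm wide; open, the fingers measure 119 mm over their backs; the gripper's body (75 mm by 177 mm) begins 78 mm behind the grasp point.
Start: joints at [-0.103, 0.087, 1.371, -0, 1.684, -0.103], TCP at [0.55, -0, 0.231] pointing down, gripper open.
Joint ranges: [-3.1, 3.1], [-0.76, 2.03], [0.27, 2.55], [-1.08, 4.22], [0.17, 2.65], [-2.57, 2.57]. Speed limits (rad/s): [2.79, 2.79, 3.14, 3.14, 3.14, 3.14].

### API

Orientations are given as [roll, pitch, yaw] about the fixed x, y, z axes, in that order (R = Rz(yaw) Ry(pitch) Rx(roll)).
In Python, from bench import sensors, snapshot, camera_info, ticket, robot gives the robot as it stands.
- The arm moves only by the tool arm_command, never from a script. Its argument "plan" is a list of rows, each an object with "grip": the closure, from -1 (fully open) to 1 (shut); "slide": the shift along the tool's x, y, z normalised to -1 to 1, where 1 is 500 mm, a list of three; "spin": the turn about the tool's z normalised to -1 to 1, where 1 is 5 degrees. A call has 1 to 10 rows; each row shifts and turns the commanded pose from where the row before left it, along the tool's axes as they then stand; what a row does not reach is not made up. A row lasts 1/8 s, in which the tool goes at most 62.5 mm and 10.7 degrees, less where a joint would pass 70% of its speed; a pose out of reach is approached as far as the arm can. A call with a number of a shift or a turn outside -1 to 1 is refused whole. A call with a gripper value outside its range is refused whole. The fingers move at their own pace and stop on an object; the grip force is fixed at half the most. Time passes only in rows, so rows that do not move let the fingers close. It gives the time, the measured TCP pose, the force, the opening and the grip force at its end, in the units of the state.
- sensors.get_obs(): the state, without advancing time (a new reading comes with each control period).
- snapshot(name): name is "scene" or "side" or "wrist"; returns the picture (480x640x3 uint8, red, green, blue); there is no depth.
- camera_info(name): a dict with "fx", "fy", "cx", "cy" (pixels), "k1" (the pictures are not rectified: a ray, as slopes to the right and down, at radius r is drawn at 1 + k1 r^2 times it, then the intrinsics apply), "position" and "rotation" of the camera in the world. Camera axes: x right, y up, looking along -z (the intrinsics and any distortion apply to the point x, -y, -z); pixel columns grow to the right and rows downward; lengths in m; the calibration is good to about 2 mm. A picture is of the moment at which its call begins: read the wrist's pose just before it. camera_info takes no time and is no camera call; for the wrist camera it gives the pose at the moment of the call.
- ticket.close_job(): hands the job in; it is judged then, once.
The state is a dict: "time": time; "joint_positions": joint angles; "qvel": joint speeds; "joint_torque": joint torques, N m; "tool_pos": TCP position; "ee_rot": TCP orientation; "wrist_force": force on the tool from outside, world axes, zero at the start; "wrist_torque": the same for the moment, N m; "width": finger opening in m; "finger_force": force on a finger pad.
Only numpy, scipy, OpenCV 4.12 (cv2) and the standard library are available. Lean on these libraries where they do the work, as an engineer would, in place of code of your own. Each camera call takes 0.05 s, during which the arm holds its last target. There are 200 camera calls.

### The job

Pick up the sample carrier by its upright finger grip, bring its board end in under the inspection camera without touching the camera, and lay it square and flush on the tilted stage with the little circuit board centred straight below the lens. Finish while still holding the grip, pressing the carrier lightly and steadily against the stage so that it stays flush; do not let go. Do not shift the stage's tilt, do not press hard, and leave everything else on the bench where it is.

Things in the scene. Friction and masses are not known exactly. Their poses are not given: they have to be found in the camera images.
- carrier_grip (a point): centre of the black finger grip of the loose sample carrier (0.13-0.27 kg), an aluminium plate 160 x 60 x 6 mm lying flat on the bench; its x runs along the 160 mm to the board end, z up. The grip, an upright block 36 (x) x 12 (y, the width to pinch) x 32 mm high, stands on the plate 6 to 38 mm above the underside; this point: 22 mm above the underside, 40 mm behind the plate's middle.
- sample (a point): centre of the top of the green circuit board (44 x 40 x 3 mm) fixed on the carrier, 85 mm ahead of the grip's centre along the carrier's x axis and 9 mm above the plate's underside (carrier axes)
- toe (a point): point on the underside of the carrier 2 mm inside its board end, on the centre line, 118 mm ahead of the grip's centre (carrier axes)
- heel (a point): point on the underside of the carrier 2 mm inside its grip end, on the centre line, 38 mm behind the grip's centre (carrier axes)
- stage: tilted stage: flat dark steel plate 180 x 100 x 8 mm, hinged at its low edge nearest the robot, clamped stiffly at a slope of 12-29 degrees, different each time. Origin: in the face on the hinge line, mid-width, 45 mm above the bench; x up the slope (face x -6 to 174 mm, y -50 to 50), z normal out of the face. No lip. A thin steel arc beside it (y -62 mm) stands up to 125 mm above the bench.
- stage_top (a point): middle of the stage's upper edge, in the face, 174 mm up the slope from the stage's origin (stage axes)
- lens (a point): centre of the underside of the round light (58 mm across) below the camera, 178 mm above the bench, 112 mm horizontally ahead of the stage's hinge line, over the stage's upper half; the camera looks straight down. Above the light: a barrel 30 mm across, then the camera, 40 mm square, to 152 mm above this point
- camera: fixed camera with light and arm, not to be touched; origin as lens, axes level, x as the stage's x seen from above. An arm 18 mm thick, 115 mm above the origin, leads to a clamp on a steel post (25 mm thick, 340 mm high) 96 mm ahead in x and 98 mm to the right (-y)
- lens_cap: bystander: black cap, 32 mm across, 9 mm high, lying on the station's cast base beside the stage; origin under its centre
- spare_plate: bystander: bare aluminium plate of the same 160 x 60 x 6 mm without grip or board; origin under its centre
- board_a: bystander: loose circuit board 56 x 44 x 4 mm on the bench; origin under its centre
- board_b: bystander: loose circuit board 70 x 50 x 4 mm on the bench; origin under its centre
- tin: bystander: tin 72 mm across, 70 mm high; origin under its centre
- flux: bystander: small bottle 42 mm across, 95 mm high; origin under its centre
- screwdriver: bystander: screwdriver 170 mm long, lying on the bench
- tweezers: bystander: steel tweezers 120 mm long, lying on the bench
Mind the look-alikes: they are no part of the job. What is shaped like the part that bears carrier_grip but pink is not meant.

How it is judged:
By the outcome, as a careful person would: the job done as asked, in the order asked, and still so for the second after the job is handed in, while the arm keeps its last pose, push and grip.
It also fails if it takes over 42 s, if anything falls off the work surface, if the arm or the gripper's body presses on something with over 40 N, if the wrist force passes 120 N, or if a joint passes its speed limit or range.

## Working session

There is one attempt and no reset: what is moved stays moved. The work goes in short steps, Python scripts to look and compute and a tool call to move; the robot and the scene stay as the last step left them, time stands still between calls to the robot, and variables do not carry over. Pictures are saved under pics/ and viewed, at most 10 in all, crops included, and the job is handed in when it is done.

Besides the shell and the picture viewer there is one more tool, called after "Call:" as a command line: name --argument value ..., lists and objects as JSON in quotes. arm_command: Moves the arm, as the interface text tells. Scaled input: -1 to 1 covers 500 mm each way for a shift and 5 degrees each way for a turn. Its arguments: {"type":"object","properties":{"plan":{"type":"array","items":{"type":"object","properties":{"grip":{"type":"number"},"slide":{"type":"array","items":{"type":"number"}},"spin":{"type":"number"}}}}},"required":["plan"]}

```bash
mkdir -p pics; ls
python3 - <<'E'
from bench import *
import cv2,numpy as np
for n in("scene","side"):
    cv2.imwrite(f"pics/{n}0.png",snapshot(n)[:,:,::-1]); print(n,camera_info(n))
print(sensors.get_obs())
E
```

```text
pics
scene {'fx': 474.37295784006756, 'fy': 474.37295784006756, 'cx': 314.5206460924855, 'cy': 238.17769752968442, 'k1': -0.09572483956369547, 'position': array([ 1.0642595 , -0.51621949,  1.08047746]), 'rotation': array([0.70487846, 0.00506046, 0.72892139])}
side {'fx': 544.4437998083808, 'fy': 544.4437998083808, 'cx': 324.875681864526, 'cy': 236.9881563590624, 'k1': -0.02495977724714656, 'position': array([0.43246467, 1.17528041, 0.9784655 ]), 'rotation': array([ 0.91906965,  0.01663368, -3.0611284 ])}
{'time': 0.1, 'joint_positions': array([-1.03127074e-01,  8.78518198e-02,  1.37208170e+00, -3.49464394e-05,
        1.68360334e+00, -1.03114707e-01]), 'qvel': array([ 0.0024701 , -0.00168809, -0.00362628,  0.00024571, -0.00029821,
       -0.00096778]), 'joint_torque': array([ 2.25695316e-03, -3.41256917e+01, -3.03301656e+01,  7.19034858e-02,
        3.05556308e-02, -9.49158243e-05]), 'tool_pos': array([5.49555694e-01, 1.51051897e-05, 2.29448049e-01]), 'ee_rot': array([-3.13965521e+00, -1.65572695e-04,  1.57077990e+00]), 'wrist_force': array([-0.2058552 , -0.99951381, -0.69110918]), 'wrist_torque': array([0.0530921 , 0.01008998, 0.03772299]), 'finger_force': 0.0, 'width': 0.0941315347525963}
```

View pics/scene0.png

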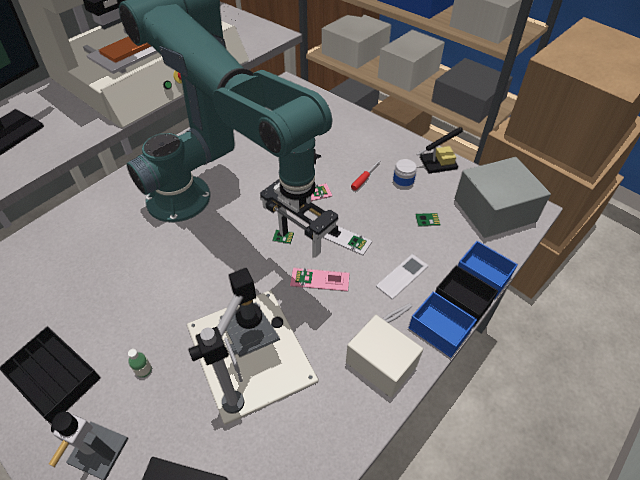

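View pics/side0.png

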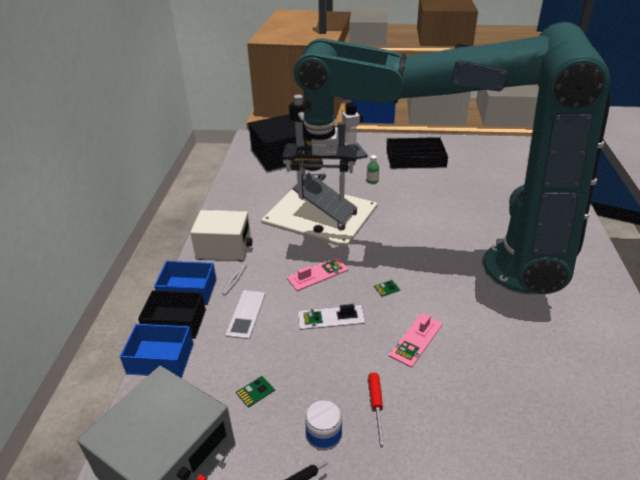

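Candidates for the carrier in the side view are the bare-aluminium plate with the black grip at (347,312) and green board at (313,317), and two pink ones at (318,273) and (417,340). The aluminium one with the black grip fits; the plate at (245,313) has no grip (the spare). I'll confirm with one enlarged crop and view the station at the same time.

```bash
cat > h.py <<'E'
from bench import *
import cv2,numpy as np
from scipy.spatial.transform import Rotation as Ro
def cam(n):
    c=camera_info(n); r=np.array(c['rotation']); R=r if r.shape==(3,3) else Ro.from_euler('xyz',r).as_matrix()
    K=np.array([[c['fx'],0,c['cx']],[0,c['fy'],c['cy']],[0,0,1]])
    return K,np.array([c['k1'],0,0,0.]),np.array(c['position']),R@np.diag([1,-1,-1])  # cols: right,down,fwd
def rays(C,px):
    K,d,p,R=C; u=cv2.undistortPoints(np.array(px,float).reshape(-1,1,2),K,d).reshape(-1,2)
    return p,np.c_[u,np.ones(len(u))]@R.T
def plane(C,px,z):
    p,d=rays(C,px); z=np.broadcast_to(z,len(d)); return p+d*((z-p[2])/d[:,2])[:,None]
def proj(C,X):
    K,d,p,R=C; X=(np.atleast_2d(X)-p)@R
    return cv2.projectPoints(X,np.zeros(3),np.zeros(3),K,d)[0].reshape(-1,2)
E
python3 - <<'E'
from h import *
a=cv2.imread('pics/side0.png');b=cv2.imread('pics/scene0.png')
f=lambda i,x,y,w,h,s:cv2.resize(i[y:y+h,x:x+w],None,fx=s,fy=s,interpolation=cv2.INTER_CUBIC)
out=np.zeros((600,800,3),np.uint8)
out[:240,:400]=f(a,285,280,100,60,4)        # carrier side
out[240:600,:400]=f(a,255,90,133,160,3)[:360,:399].__class__ and cv2.resize(f(a,255,130,133,120,3),(400,360))
out[:600,400:]=cv2.resize(b[260:420,185:325-33+0],(400,600)) if 0 else cv2.resize(b[258:418,185:292],(400,600))
cv2.imwrite('pics/crop1.png',out)
C=cam('side')
print(plane(C,[(347,312),(313,317),(318,228),(318,273),(417,340)],[.03,.009,.009,.006,.006]).round(3))
C=cam('scene'); print(plane(C,[(357,242),(248,313),(232,407)],[.009,.178,0]).round(3))
E
```

```text
[[ 0.47   0.234  0.03 ]
 [ 0.554  0.236  0.009]
 [ 0.575 -0.133  0.009]
 [ 0.557  0.067  0.006]
 [ 0.302  0.292  0.006]]
[[ 0.557  0.232  0.009]
 [ 0.584 -0.206  0.178]
 [ 0.648 -0.346  0.   ]]
```

View pics/crop1.png

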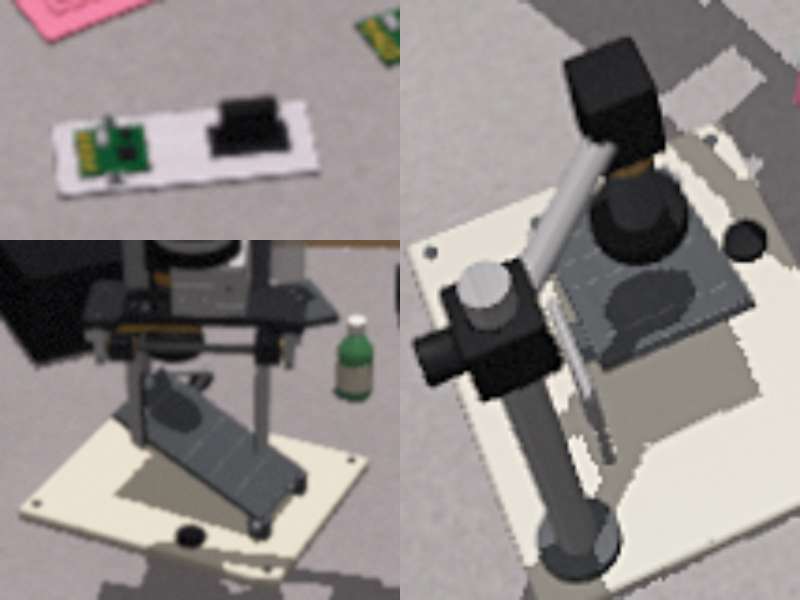

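The crop confirms it: aluminium plate, black upright grip and green board, with grip to board measuring 85 mm as specified. The stage rises away from the robot, towards the post. I'll move above the carrier, which also clears the view of the station.

Call:
arm_command --plan '[{"grip": -1,"slide": [0.094,-0.032,0],"spin": -1},{"grip": -1,"slide": [0.094,-0.032,0],"spin": 0},{"grip": -1,"slide": [0.094,-0.032,0],"spin": 0},{"grip": -1,"slide": [0.094,-0.032,0],"spin": 0},{"grip": -1,"slide": [0.094,-0.032,0],"spin": 0},{"grip": -1,"slide": [0,0,0],"spin": -1},{"grip": -1,"slide": [0,0,0],"spin": -1},{"grip": -1,"slide": [0,0,0],"spin": -1},{"grip": -1,"slide": [0,0,0],"spin": -1},{"grip": -1,"slide": [0,0,0],"spin": -1}]'

```text
time: 1.35
tool_pos: [0.4536, 0.2286, 0.2298]
ee_rot: [-3.14, -0.0, 2.097]
wrist_force: [0.1, -0.3, -0.1]
width: 0.0937
finger_force: 0.0
```

Call:
arm_command --plan '[{"grip": -1,"slide": [0,0,0],"spin": -1},{"grip": -1,"slide": [0,0,0],"spin": -1},{"grip": -1,"slide": [0,0,0],"spin": -1},{"grip": -1,"slide": [0,0,0],"spin": -1},{"grip": -1,"slide": [0,0,0],"spin": -1},{"grip": -1,"slide": [0,0,0],"spin": -1},{"grip": -1,"slide": [0,0,0],"spin": -1},{"grip": -1,"slide": [0,0,0],"spin": -1},{"grip": -1,"slide": [0,0,0],"spin": -1},{"grip": -1,"slide": [0,0,0],"spin": -1}]'

```text
time: 2.6
tool_pos: [0.4536, 0.2286, 0.2299]
ee_rot: [-3.141, -0.001, 2.97]
wrist_force: [0.8, -0.2, 0.5]
width: 0.0944
finger_force: 0.0
```

Call:
arm_command --plan '[{"grip": -1,"slide": [0,0,0],"spin": -1},{"grip": -1,"slide": [0,0,0],"spin": -1},{"grip": -1,"slide": [0,0,0],"spin": 0}]'

```text
time: 2.98
tool_pos: [0.4536, 0.2286, 0.23]
ee_rot: [-3.141, -0.001, 3.141]
wrist_force: [0.0, -0.0, 0.3]
width: 0.0936
finger_force: 0.0
```

Run:
```python
from h import *
o=sensors.get_obs();print(o['tool_pos'],o['ee_rot'],o['joint_positions'])
np.set_printoptions(suppress=True)
W=cam('wrist');cv2.imwrite('pics/w1.png',snapshot('wrist')[:,:,::-1]);print(W[2],W[3],W[0][0,0],W[1][0])
np.savez('pics/w1.npz',K=W[0],d=W[1],p=W[2],R=W[3])
for n in('side','scene'):cv2.imwrite(f'pics/{n}1.png',snapshot(n)[:,:,::-1])
a=cv2.imread('pics/side1.png');b=cv2.imread('pics/scene1.png')
f=lambda i,x,y,w,h,s:cv2.resize(i[y:y+h,x:x+w],None,fx=s,fy=s,interpolation=cv2.INTER_CUBIC)
cv2.imwrite('pics/st1.png',np.hstack([f(a,250,70,133,180,3),f(b,180,260,133,180,3)]))
```

```text
[0.45364422 0.22861518 0.22995366] [-3.14122770e+00 -8.77383805e-04  3.14056005e+00] [ 3.55177499e-01 -5.84031810e-03  1.46817198e+00 -3.62953523e-05
  1.68021056e+00 -1.21459033e+00]
[0.38300541 0.22883259 0.38507096] [[ 0.00142896  0.96999547  0.2431188 ]
 [ 0.99999898 -0.00140002 -0.00029181]
 [ 0.00005732  0.24311897 -0.96999648]] 405.15945875966617 -0.0252032568466513
```

View pics/w1.png

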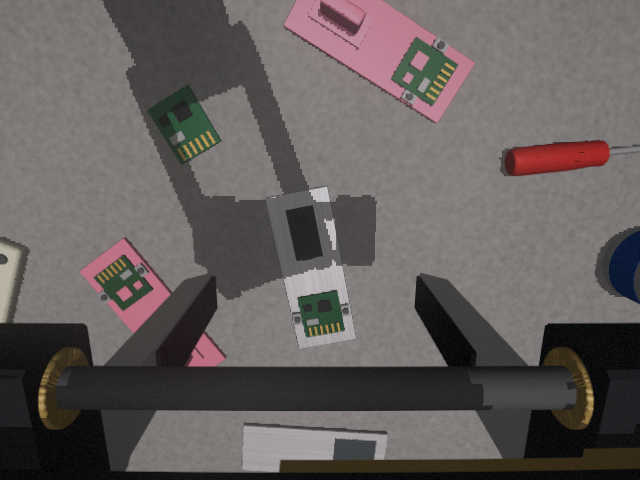

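View pics/st1.png

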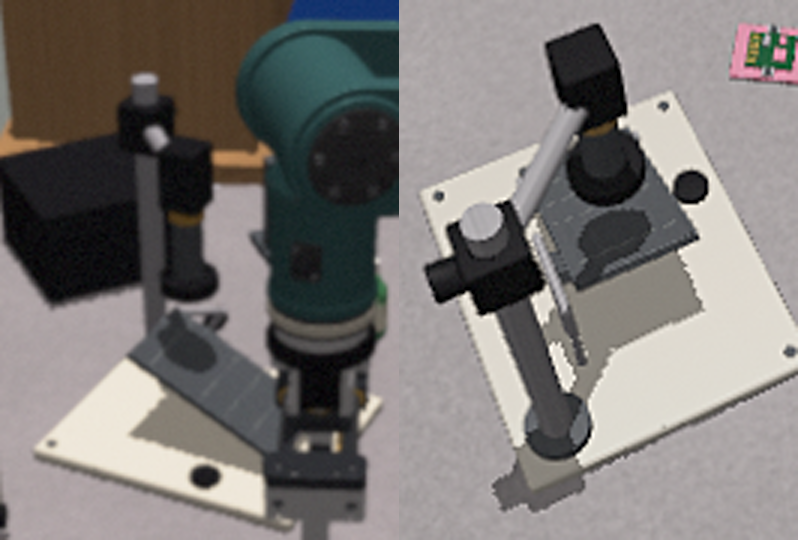

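Wrist view: the carrier plate's corners are at (267,197), (326,187), (355,339) and (300,348), so it is yawed slightly, with the grip top around (304,232). Station view: the stage's upper edge and the light ring are visible in both views. I'll fit both poses.

Run:
```python
from h import *
from scipy.optimize import least_squares
np.set_printoptions(suppress=True,precision=4)
z=np.load('pics/w1.npz');W=(z['K'],z['d'],z['p'],z['R'])
P=plane(W,[(267,197),(326,187),(355,339),(300,348)],.006);print(P)
m=P.mean(0);ax=(P[2]+P[3]-P[0]-P[1])/2;print('mid',m,'len',np.hypot(*ax[:2]),'wid',np.linalg.norm(P[0]-P[1]),np.linalg.norm(P[2]-P[3]),'yaw',np.degrees(np.arctan2(ax[1],ax[0])))
u=ax/np.linalg.norm(ax);print('grip',m-.04*u)
# segment grip top
im=cv2.imread('pics/w1.png');G=plane(W,[(286,209),(312,205),(324,257),(298,262)],.038);print('griptop',G.mean(0))
S=cam('side');C=cam('scene')
obs=[(C,(174,-50,0),(239.3,355.7)),(C,(174,50,0),(280,339.3)),(S,(174,50,0),(293.3,188.3)),(S,(174,-50,0),(307,174)),(S,(-6,50,0),(341,221.7)),(S,(-6,-50,0),(356.7,206.7)),(S,None,(250+190/3,70+287/3)),(C,None,(180+206/3,260+178/3))]
def fr(v):
    hx,hy,ps,th=v;R=Ro.from_euler('ZY',[ps,-th]).as_matrix();return np.array([hx,hy,.045]),R
def res(v):
    h,R=fr(v);r=[]
    for c,p,q in obs:
        X=h+R@np.array(p)/1e3 if p else np.array([h[0]+.112*np.cos(v[2]),h[1]+.112*np.sin(v[2]),.178])
        r.append(proj(c,X)[0]-q)
    return np.array(r)
s=least_squares(lambda v:res(v).ravel(),[.48,-.17,-.35,.4],loss='soft_l1')
print(s.x,np.degrees(s.x[2:]));print(res(s.x))
B=plane(C,[(270.3,290.7),(187.7,324),(313,385)],.01);print('base',B,np.degrees(np.arctan2(*(B[2]-B[0])[1::-1])),np.degrees(np.arctan2(*(B[0]-B[1])[1::-1]))-90)
```

```text
[[0.4369 0.1831 0.006 ]
 [0.4276 0.2386 0.006 ]
 [0.5839 0.2692 0.006 ]
 [0.5941 0.2125 0.006 ]]
mid [0.5106 0.2258 0.006 ] len 0.1595681998505791 wid 0.05621736481246945 0.05765899020116612 yaw 10.830205683038026
grip [0.4713 0.2183 0.006 ]
griptop [0.4648 0.2195 0.038 ]
[ 0.4889 -0.1676 -0.3979  0.4098] [-22.7977  23.4772]
[[-0.6064  0.6218]
 [ 0.072  -0.0974]
 [-1.648   0.2361]
 [ 0.8909 -1.0214]
 [ 0.6026  0.7366]
 [-0.7807 -1.4234]
 [-0.2135  0.0044]
 [ 0.2978 -2.8467]]
base [[ 0.4885 -0.0598  0.01  ]
 [ 0.402  -0.2767  0.01  ]
 [ 0.7543 -0.1827  0.01  ]] -24.8143775088878 -21.722784211154973
```

Call:
arm_command --plan '[{"grip": -1,"slide": [-0.029,-0.019,0.04],"spin": 0},{"grip": -1,"slide": [0,0,0.08],"spin": -1},{"grip": -1,"slide": [0,0,0.08],"spin": -1},{"grip": -1,"slide": [0,0,0.08],"spin": -0.16},{"grip": -1,"slide": [0,0,0.06],"spin": 0},{"grip": -1,"slide": [0,0,0.03],"spin": 0},{"grip": -1,"slide": [0,0,0.016],"spin": 0},{"grip": -1,"slide": [0,0,0],"spin": 0}]'

```text
time: 4.12
tool_pos: [0.4688, 0.2193, 0.0379]
ee_rot: [3.142, 0.001, -2.953]
wrist_force: [-0.7, -0.3, 0.5]
width: 0.0938
finger_force: 0.0
```

Call:
arm_command --plan '[{"grip": 1,"slide": [0,0,0],"spin": 0},{"grip": 1,"slide": [0,0,0],"spin": 0},{"grip": 1,"slide": [0,0,0],"spin": 0},{"grip": 1,"slide": [0,0,0],"spin": 0},{"grip": 1,"slide": [0,0,0],"spin": 0},{"grip": 1,"slide": [0,0,0],"spin": 0}]'

```text
time: 4.88
tool_pos: [0.4684, 0.2192, 0.0375]
ee_rot: [-3.142, 0.0, -2.953]
wrist_force: [0.8, 0.9, -0.2]
width: 0.0376
finger_force: 0.0
```

Call:
arm_command --plan '[{"grip": 1,"slide": [0,0,0.004],"spin": 0},{"grip": 1,"slide": [0,0,0],"spin": 0},{"grip": 1,"slide": [0,0,0],"spin": 0},{"grip": 1,"slide": [0,0,0],"spin": 0},{"grip": 1,"slide": [0,0,0],"spin": 0}]'

```text
time: 5.5
tool_pos: [0.4682, 0.2191, 0.0353]
ee_rot: [-3.142, -0.0, -2.953]
wrist_force: [1.5, -0.4, -1.5]
width: 0.0116
finger_force: 30.0
```

Gripped at 11.6 mm width and 30 N. Now lifting.

Call:
arm_command --plan '[{"grip": 1,"slide": [0,0,-0.03],"spin": 0},{"grip": 1,"slide": [0,0,-0.06],"spin": 0},{"grip": 1,"slide": [0,0,-0.08],"spin": 0},{"grip": 1,"slide": [0,0,-0.08],"spin": 0},{"grip": 1,"slide": [0,0,-0.06],"spin": 0},{"grip": 1,"slide": [0,0,-0.03],"spin": 0},{"grip": 1,"slide": [0,0,0],"spin": 0},{"grip": 1,"slide": [0,0,0],"spin": 0}]'

```text
time: 6.5
tool_pos: [0.4676, 0.2189, 0.2038]
ee_rot: [-3.141, -0.003, -2.953]
wrist_force: [0.7, -0.3, -2.3]
width: 0.0118
finger_force: 30.0
```

Run:
```python
from h import *
np.set_printoptions(suppress=True,precision=4)
o=sensors.get_obs();print(o['tool_pos'],o['ee_rot'],o['joint_positions'],o['wrist_force'],o['wrist_torque'],o['width'])
W=cam('wrist');np.savez('pics/w2.npz',K=W[0],d=W[1],p=W[2],R=W[3],t=o['tool_pos'],e=o['ee_rot'])
w=snapshot('wrist')[:,:,::-1];s=snapshot('side')[:,:,::-1]
cv2.imwrite('pics/w2.png',w);cv2.imwrite('pics/side2.png',s)
q=proj(cam('side'),o['tool_pos'])[0].astype(int);print(q)
x,y=q[0]-90,q[1]-60
out=np.zeros((600,800,3),np.uint8);out[:480,:640]=0
out[:300,:]=cv2.resize(w[240:480,0:640],(800,300));c=s[y:y+120,x:x+180];out[300:,:450]=cv2.resize(c,(450,300),interpolation=cv2.INTER_CUBIC);print(x,y)
cv2.imwrite('pics/c2.png',out)
```

```text
[0.4676 0.2189 0.2038] [-3.1412 -0.0031 -2.9531] [ 0.3281  0.0211  1.4928  0.      1.6308 -1.4313] [ 0.7159 -0.2716 -2.3138] [ 0.0039  0.0224 -0.0259] 0.011768245158308169
[349 252]
259 192
```

View pics/c2.png

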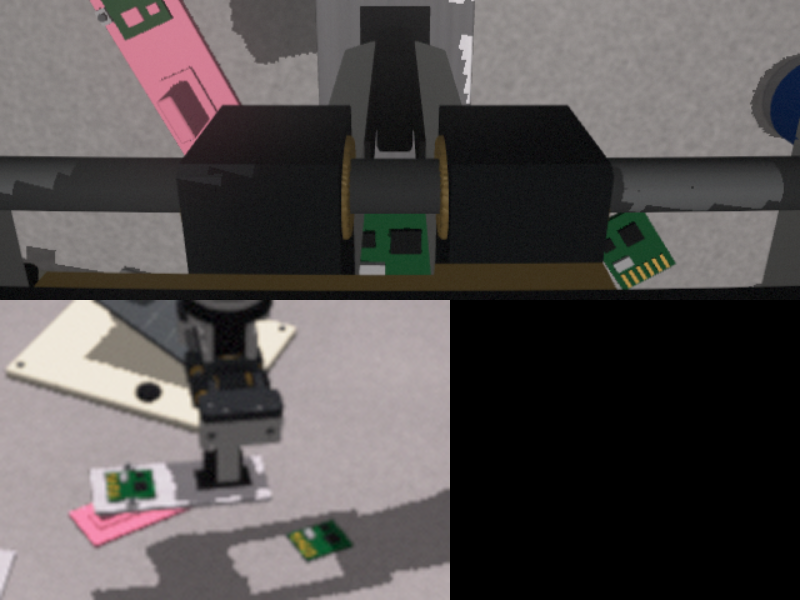

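The carrier hangs nearly level. In the side crop its toe corners are at (92,467) and (95,512), and its heel corners at (264,457) and (270,499). I'll fit the in-hand offset and pitch, and compute the placing.

Run:
```python
from h import *
from scipy.optimize import least_squares
np.set_printoptions(suppress=True,precision=4)
z=np.load('pics/w2.npz');W=(z['K'],z['d'],z['p'],z['R']);t=z['t']
S=cam('side');yaw=z['e'][2]+np.pi
f=lambda x,y:np.array([259+x/2.5,192+(y-300)/2.5])
obs=[((120,30,-23),f(95,512)),((120,-30,-17-6+6),f(92,467)),((-40,30,-23-0),f(270,500)),((-40,-30,-17),f(264,457))]
# carrier coords rel. pinch point (height 29.3 above underside)
def X(v,p):
    e,ph,dy,dz=v; q=np.array([p[0]-e*1e3,p[1]+dy*1e3,p[2]-6.3+dz*1e3])/1e3
    return t-[0,0,.006]+Ro.from_euler('ZY',[yaw,-ph]).as_matrix()@q
fix=[((a[0],a[1],-23 if i in(0,2) else -17),q) for i,(a,q) in enumerate(obs)]
# underside = -23+... pinch at 29.3: underside -29.3, top -23.3
g=lambda v:np.array([proj(S,X(v,p))[0]-q for p,q in fix])
s=least_squares(lambda v:np.r_[g(v).ravel(),v[2]/.002,v[3]/.002],[0,0,0,0]);print('eps,pitch,dy,dz',s.x,np.degrees(s.x[1]));print(g(s.x))
im=cv2.imread('pics/w2.png').mean(2)
for e in(0,.004):
  print(e,proj(W,[X((e,s.x[1],0,0),p) for p in((-40,30,-17),(-40,-30,-17),(-18,6,0+6.3+8.7-6),(-18,-6,9))]))
for c in(262,370):print(c,[int(v) for v in im[120:260:4,c]])
h=np.array([.4889,-.1676,.045]);ps=-.3979
for th in(.38,.41,.44):
  R=Ro.from_euler('ZY',[ps,-th]).as_matrix()
  sx=(112+9*np.sin(th))/np.cos(th)/1e3
  for e in(0,.003):
    pin=h+R@[sx-.085+e,0,.0293]
    print(th,e,'TCP',pin+[0,0,.006],'toe s',sx+.033)
```

```text
eps,pitch,dy,dz [-0.0004  0.0234  0.0007 -0.001 ] 1.3429308453925743
[[ 0.2549  0.4114]
 [-0.3643 -0.6424]
 [ 0.9268  0.4985]
 [-0.8967 -0.9769]]
0 [[379.9645 207.2967]
 [250.4034 207.3561]
 [329.7348 269.2367]
 [300.611  269.25  ]]
0.004 [[380.2557 198.6825]
 [250.1014 198.7421]
 [329.8062 259.872 ]
 [300.5272 259.8854]]
262 [136, 141, 140, 133, 136, 140, 137, 139, 138, 138, 138, 138, 137, 139, 136, 136, 130, 89, 80, 78, 78, 82, 83, 92, 202, 204, 201, 107, 107, 108, 107, 105, 107, 106, 106]
370 [144, 141, 145, 141, 142, 137, 144, 144, 140, 138, 139, 138, 138, 138, 141, 139, 138, 140, 141, 87, 84, 84, 84, 90, 209, 208, 207, 208, 208, 208, 206, 106, 104, 103, 104]
0.38 0 TCP [ 0.5124 -0.1775  0.0927] toe s 0.1571979933403143
0.38 0.003 TCP [ 0.515  -0.1786  0.0939] toe s 0.1571979933403143
0.41 0 TCP [ 0.5128 -0.1777  0.0942] toe s 0.15903299486416045
0.41 0.003 TCP [ 0.5154 -0.1787  0.0954] toe s 0.15903299486416045
0.44 0 TCP [ 0.5133 -0.1778  0.0958] toe s 0.1610278996927719
0.44 0.003 TCP [ 0.5158 -0.1789  0.0971] toe s 0.1610278996927719
```

Call:
arm_command --plan '[{"grip": 1,"slide": [0.015,-0.034,0],"spin": 0},{"grip": 1,"slide": [0.027,-0.064,0],"spin": 0},{"grip": 1,"slide": [0.032,-0.076,0],"spin": 0},{"grip": 1,"slide": [0.032,-0.076,0],"spin": 0},{"grip": 1,"slide": [0.034,-0.076,0],"spin": 0},{"grip": 1,"slide": [0.034,-0.076,0],"spin": 0},{"grip": 1,"slide": [0.034,-0.076,0],"spin": 0},{"grip": 1,"slide": [0.032,-0.076,0],"spin": 0},{"grip": 1,"slide": [0.024,-0.06,0],"spin": 0},{"grip": 1,"slide": [0.015,-0.036,0],"spin": 0}]'

```text
time: 7.85
tool_pos: [0.3907, -0.1282, 0.205]
ee_rot: [-3.141, -0.001, -2.956]
wrist_force: [0.9, 0.5, -2.0]
width: 0.0114
finger_force: 30.0
```

Call:
arm_command --plan '[{"grip": 1,"slide": [0,0,0.01],"spin": 0.72},{"grip": 1,"slide": [0,0,0.012],"spin": 1},{"grip": 1,"slide": [0,0,0.012],"spin": 1},{"grip": 1,"slide": [0,0,0.012],"spin": 1},{"grip": 1,"slide": [0,0,0.012],"spin": 1},{"grip": 1,"slide": [0,0,0.01],"spin": 1},{"grip": 1,"slide": [0,0,0.01],"spin": 1},{"grip": 1,"slide": [0,0,0],"spin": 0},{"grip": 1,"slide": [0,0,0],"spin": 0}]'

```text
time: 8.98
tool_pos: [0.3918, -0.1265, 0.1665]
ee_rot: [-3.141, 0.0, 2.744]
wrist_force: [0.7, -1.0, -2.6]
width: 0.0118
finger_force: 30.0
```

Run:
```python
from h import *
np.set_printoptions(suppress=True,precision=4)
o=sensors.get_obs();print(o['time'],o['tool_pos'],o['ee_rot'],o['joint_positions'],o['wrist_force'])
w=snapshot('wrist')[:,:,::-1];s=snapshot('side')[:,:,::-1];c=snapshot('scene')[:,:,::-1]
for n,i in(('w3',w),('side3',s),('scene3',c)):cv2.imwrite(f'pics/{n}.png',i)
out=np.zeros((600,800,3),np.uint8)
out[:,:400]=cv2.resize(s[60:260,255:388],(400,600),interpolation=cv2.INTER_CUBIC)
out[:,400:]=cv2.resize(c[220:420,175:308],(400,600),interpolation=cv2.INTER_CUBIC)
cv2.imwrite('pics/c3.png',out)
```

```text
8.975 [ 0.3918 -0.1265  0.1665] [-3.1414  0.      2.7444] [-0.45   -0.2067  1.7759 -0.0002  1.5724 -1.6235] [ 0.7184 -1.0058 -2.6368]
```

View pics/c3.png

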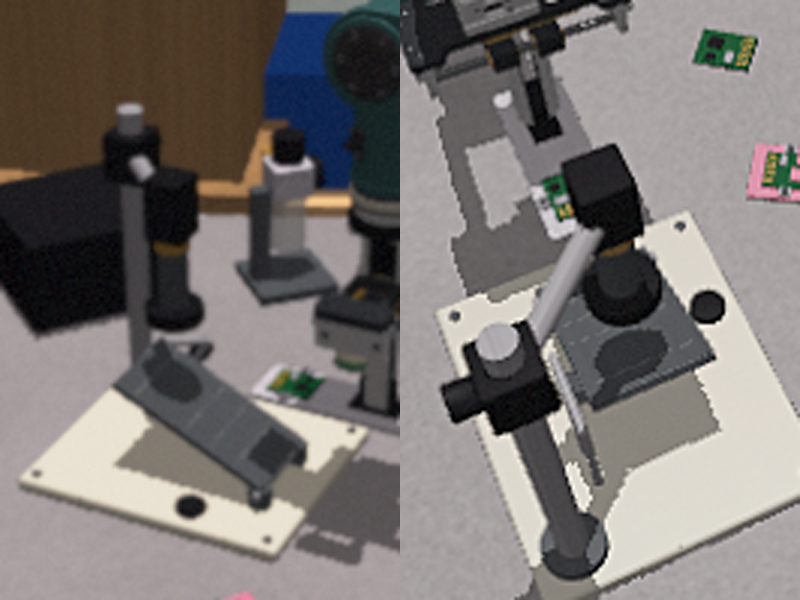

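The level carrier is clear behind the stage, and all four stage corners now show in the side view: (115,383), (157,340), (265,490) and (307,440). Refitting the stage.

Run:
```python
from h import *
from scipy.optimize import least_squares
np.set_printoptions(suppress=True,precision=4)
S=cam('side');C=cam('scene')
fs=lambda x,y:(255+x/3.0075,60+y/3);fc=lambda x,y:(175+(x-400)/3.0075,220+y/3)
obs=[(C,(174,-50,0),fc(597,405)),(C,(174,50,0),fc(716,357)),(S,(174,50,0),fs(115,383)),(S,(174,-50,0),fs(157,340)),(S,(-6,50,0),fs(265,490)),(S,(-6,-50,0),fs(307,440)),(S,None,fs(175,310)),(C,None,fc(620,290))]
def res(v):
    R=Ro.from_euler('ZY',[v[2],-v[3]]).as_matrix();h=np.array([v[0],v[1],.045]);r=[]
    for c,p,q in obs:
        X=h+R@np.array(p)/1e3 if p else np.array([h[0]+.112*np.cos(v[2]),h[1]+.112*np.sin(v[2]),.178])
        r.append(proj(c,X)[0]-q)
    return np.array(r)
s=least_squares(lambda v:res(v).ravel(),[.48,-.17,-.35,.4],loss='soft_l1')
print(s.x,np.degrees(s.x[2:]));print(res(s.x).round(1))
B=plane(S,[fs(22,487),fs(275,557),fs(368,433)],.01);print(B)
for a,b in((1,0),(1,2)):print(np.degrees(np.arctan2(*(B[a]-B[b])[1::-1])),np.linalg.norm(B[a]-B[b]))
v=s.x;R=Ro.from_euler('ZY',[v[2],-v[3]]).as_matrix()
sx=(112+9*np.sin(v[3]))/np.cos(v[3])/1e3
print('TCP',np.array([v[0],v[1],.051])+R@[sx-.0865,0,.0293],'lens',v[0]+.112*np.cos(v[2]),v[1]+.112*np.sin(v[2]))
# light ring: dark blob triangulated
p1,d1=rays(S,[fs(175,310)]);p2,d2=rays(C,[fc(620,290)]);A=np.c_[d1[0],-d2[0]];k=np.linalg.lstsq(A,p2-p1,rcond=None)[0];print(p1+k[0]*d1[0],p2+k[1]*d2[0])
```

```text
[ 0.487  -0.1683 -0.3844  0.4119] [-22.0222  23.6018]
[[-1.7  0.8]
 [-0.1 -0.8]
 [-1.   1.1]
 [ 0.8 -0.3]
 [-0.6 -1. ]
 [-0.7 -1.6]
 [ 0.4  2.5]
 [ 0.6 -0.7]]
[[ 0.7471 -0.1512  0.01  ]
 [ 0.4855 -0.0516  0.01  ]
 [ 0.3979 -0.2691  0.01  ]]
159.1635209973582 0.27997850261919505
68.0623943681399 0.23444477199801544
TCP [ 0.5098 -0.1776  0.0937] lens 0.5908227770787399 -0.21033101192012815
[ 0.5922 -0.2148  0.1837] [ 0.5938 -0.2142  0.183 ]
```

Call:
arm_command --plan '[{"grip": 1,"slide": [-0.02,0,0],"spin": -0.1},{"grip": 1,"slide": [-0.04,0,0],"spin": 0},{"grip": 1,"slide": [-0.05,0,0],"spin": 0},{"grip": 1,"slide": [-0.05,0,0],"spin": 0},{"grip": 1,"slide": [-0.05,-0.002,0],"spin": 0},{"grip": 1,"slide": [-0.034,0,0],"spin": 0},{"grip": 1,"slide": [-0.014,0,0.01],"spin": 0},{"grip": 1,"slide": [0,0,0.015],"spin": 0},{"grip": 1,"slide": [0,0,0],"spin": 0}]'

```text
time: 10.25
tool_pos: [0.5103, -0.1757, 0.1528]
ee_rot: [3.141, -0.002, 2.753]
wrist_force: [0.8, -1.1, -2.6]
width: 0.0118
finger_force: 30.0
```

Call:
arm_command --plan '[{"grip": 1,"slide": [0,0,0.006],"spin": 0},{"grip": 1,"slide": [0,0,0.006],"spin": 0},{"grip": 1,"slide": [0,0,0.006],"spin": 0},{"grip": 1,"slide": [0,0,0.006],"spin": 0},{"grip": 1,"slide": [0,0,0],"spin": 0}]'

```text
time: 10.88
tool_pos: [0.51, -0.1757, 0.1422]
ee_rot: [-3.141, -0.002, 2.752]
wrist_force: [-6.0, 1.8, 2.6]
width: 0.0116
finger_force: 30.0
```

Call:
arm_command --plan '[{"grip": 1,"slide": [0,0,0.008],"spin": 0},{"grip": 1,"slide": [0,0,0.008],"spin": 0},{"grip": 1,"slide": [0,0,0.008],"spin": 0},{"grip": 1,"slide": [0,0,0],"spin": 0}]'

```text
time: 11.38
tool_pos: [0.5102, -0.1758, 0.1299]
ee_rot: [-3.141, -0.002, 2.752]
wrist_force: [-4.2, 1.7, 0.5]
width: 0.0116
finger_force: 30.0
```

Force stays low (about 5 N), so the carrier is pivoting in the pads. Going on down.

Call:
arm_command --plan '[{"grip": 1,"slide": [0,0,0.008],"spin": 0},{"grip": 1,"slide": [0,0,0.008],"spin": 0},{"grip": 1,"slide": [0,0,0.008],"spin": 0},{"grip": 1,"slide": [0,0,0.008],"spin": 0},{"grip": 1,"slide": [0,0,0.008],"spin": 0},{"grip": 1,"slide": [0,0,0],"spin": 0}]'

```text
time: 12.12
tool_pos: [0.5118, -0.1764, 0.1099]
ee_rot: [3.142, 0.002, 2.752]
wrist_force: [-0.9, -0.0, 0.2]
width: 0.012
finger_force: 30.0
```

Run:
```python
from h import *
np.set_printoptions(suppress=True,precision=4)
o=sensors.get_obs();print(o['time'],o['tool_pos'],o['ee_rot'],o['wrist_force'])
W=cam('wrist');np.savez('pics/w4.npz',K=W[0],d=W[1],p=W[2],R=W[3],t=o['tool_pos'],e=o['ee_rot'])
w=snapshot('wrist')[:,:,::-1];s=snapshot('side')[:,:,::-1];c=snapshot('scene')[:,:,::-1]
for n,i in(('w4',w),('side4',s),('scene4',c)):cv2.imwrite(f'pics/{n}.png',i)
out=np.zeros((600,800,3),np.uint8)
out[:300,:400]=cv2.resize(s[150:250,255:388],(400,300),interpolation=cv2.INTER_CUBIC)
out[300:,:400]=cv2.resize(c[285:385,195:328],(400,300),interpolation=cv2.INTER_CUBIC)
out[:,400:]=cv2.resize(w[:,160:480],(400,600),interpolation=cv2.INTER_CUBIC)
cv2.imwrite('pics/c4.png',out)
```

```text
12.125 [ 0.5118 -0.1764  0.1099] [3.1416 0.0016 2.7523] [-0.9476 -0.0312  0.1851]
```

View pics/c4.png

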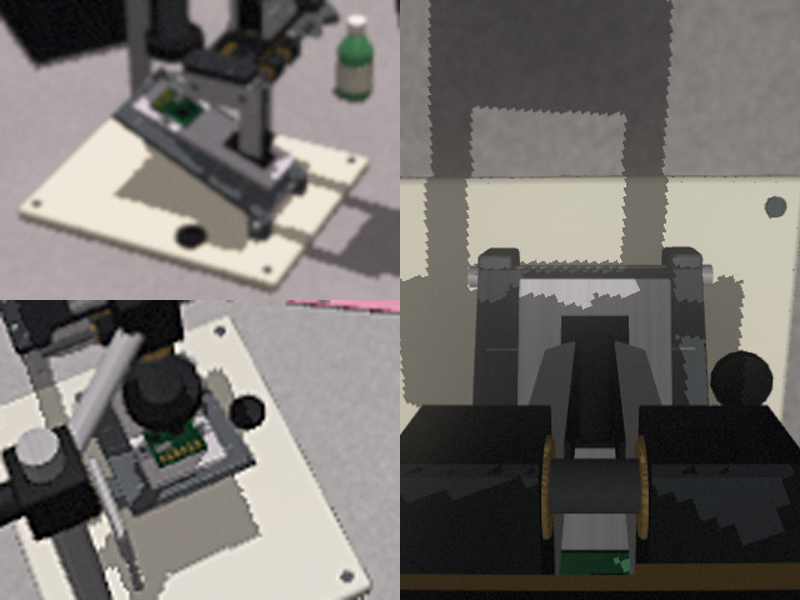

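The carrier lies partly on the stage, clear of the camera, with the heel still raised. In the wrist view the plate's centre is at about 594 px against the stage's 591, roughly 1 mm to the left, and its edges look parallel. I'll correct sideways and lower further.

Call:
arm_command --plan '[{"grip": 1,"slide": [0,-0.002,0.007],"spin": 0},{"grip": 1,"slide": [0,0,0.007],"spin": 0},{"grip": 1,"slide": [0,0,0.006],"spin": 0},{"grip": 1,"slide": [0,0,0],"spin": 0}]'

```text
time: 12.78
tool_pos: [0.5108, -0.1771, 0.0998]
ee_rot: [3.142, 0.0, 2.752]
wrist_force: [0.3, 0.8, 0.6]
width: 0.0115
finger_force: 30.0
```

Run:
```python
from h import *
z=np.load('pics/w4.npz');W=(z['K'],z['d'],z['p'],z['R'])
g=cv2.GaussianBlur(cv2.imread('pics/w4.png'),(5,5),0).mean(2)
def rowedge(c,a,b): d=np.diff(g[a:b,c]);return a+np.argmax(abs(d))
px=[(c,rowedge(c,128,160)) for c in range(365,470,5)]+[(c,rowedge(c,128,160)) for c in range(165,180,3)]
P=plane(W,px,.01);k=np.polyfit(P[:,1],P[:,0],1);print('base edge: stage x yaw',-np.degrees(np.arctan(k[0])),np.ptp(np.array(px)[:,1]),'tool',np.degrees(z['e'][2])-180)
```

```text
base edge: stage x yaw -22.82420208096496 24 tool -22.30418850010463
```

Call:
arm_command --plan '[{"grip": 1,"slide": [0,0,0.003],"spin": 0.08},{"grip": 1,"slide": [0,0,0.003],"spin": 0},{"grip": 1,"slide": [0,0,0.003],"spin": 0},{"grip": 1,"slide": [0,0,0],"spin": 0}]'

```text
time: 13.28
tool_pos: [0.5108, -0.177, 0.0954]
ee_rot: [3.141, -0.0, 2.745]
wrist_force: [1.1, 0.3, 1.0]
width: 0.0118
finger_force: 30.0
```

Call:
arm_command --plan '[{"grip": 1,"slide": [0,0,0.002],"spin": 0},{"grip": 1,"slide": [0,0,0],"spin": 0}]'

```text
time: 13.52
tool_pos: [0.5109, -0.177, 0.0947]
ee_rot: [3.141, 0.0, 2.745]
wrist_force: [-0.3, 1.1, 3.3]
width: 0.0121
finger_force: 30.0
```

Run:
```python
from h import *
np.set_printoptions(suppress=True,precision=4)
o=sensors.get_obs();print(o['time'],o['tool_pos'],o['ee_rot'],o['wrist_force'],o['wrist_torque'])
W=cam('wrist');np.savez('pics/w5.npz',K=W[0],d=W[1],p=W[2],R=W[3],t=o['tool_pos'],e=o['ee_rot'])
w=snapshot('wrist')[:,:,::-1];s=snapshot('side')[:,:,::-1];c=snapshot('scene')[:,:,::-1]
for n,i in(('w5',w),('side5',s),('scene5',c)):cv2.imwrite(f'pics/{n}.png',i)
out=np.zeros((600,800,3),np.uint8);I=cv2.INTER_CUBIC
out[:300,:400]=cv2.resize(s[170:230,285:365],(400,300),interpolation=I)
out[300:,:400]=cv2.resize(c[310:370,215:295],(400,300),interpolation=I)
out[:,400:]=cv2.resize(w[180:480,220:420],(400,600),interpolation=I)
cv2.imwrite('pics/c5.png',out)
```

```text
13.525 [ 0.5109 -0.177   0.0947] [3.1415 0.0003 2.7454] [-0.2509  1.1232  3.3054] [ 0.2223 -0.5059  0.0985]
```

View pics/c5.png

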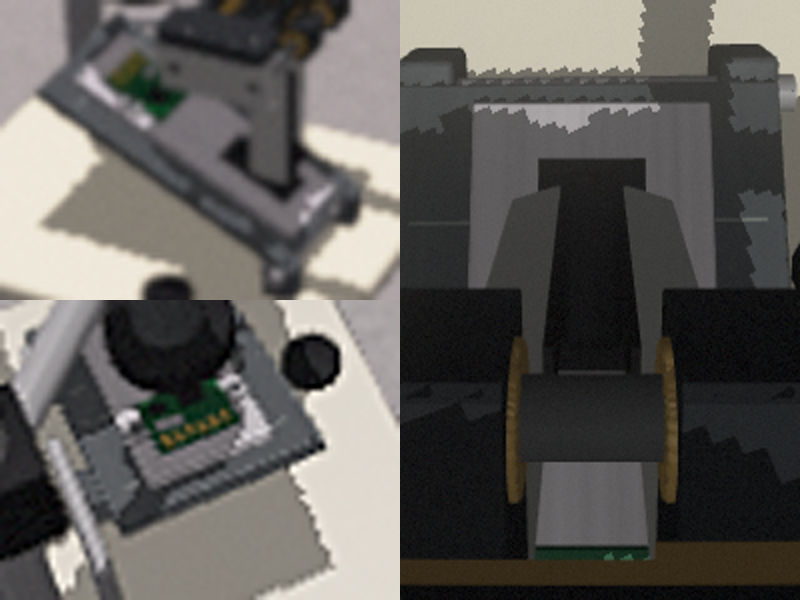

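Run:
```python
from h import *
from scipy.optimize import least_squares
np.set_printoptions(suppress=True,precision=4)
z=np.load('pics/w5.npz');W=(z['K'],z['d'],z['p'],z['R']);t=z['t'];yaw=z['e'][2]-np.pi
g=cv2.imread('pics/w5.png').astype(float).mean(2)
for c in(270,345,316):print(c,[int(v) for v in g[205:265:2,c]])
print([int(v) for v in g[440:465,310]])
# e, theta, h unknown
pts=[((-40,6),(316,231.5)),((-18,38),(316,259)),((63,9),(316,452.5))]
def f(v):
    e,th,h=v;R=Ro.from_euler('ZY',[yaw,-th]).as_matrix()
    return np.array([(proj(W,t-[0,0,.006]+R@np.array([p[0]/1e3-e,0,p[1]/1e3-h]))[0]-q)[1] for p,q in pts])
s=least_squares(lambda v:np.r_[f(v),(v[2]-.0293)/.001,(v[1]-.411)/.02],[0,.4,.029]);print('e,th,h',s.x,f(s.x))
e,th,h=s.x;R=Ro.from_euler('ZY',[yaw,-th]).as_matrix()
P=lambda x,y,zz:t-[0,0,.006]+R@np.array([x/1e3-e,y/1e3,zz/1e3-h])
print('sample',P(85,0,9),'heel',P(-38,0,0),'toe',P(118,0,0))
# joint stage fit incl. new-view points, sample pose via side/scene: board corners & plate corners
S=cam('side');C=cam('scene')
fs=lambda x,y:(285+x/5,170+y/5);fc=lambda x,y:(215+x/5,310+(y-300)/5)
for n,c,p in(('side heel-near',S,P(-40,30,6)),('side heel-far',S,P(-40,-30,6)),('side toe-near',S,P(120,30,6)),('toe-far',S,P(120,-30,6))):
    q=proj(c,p)[0];print(n,(q-[285,170])*5)
for n,p in(('bd fl',P(107,-20,9)),('bd fr',P(107,20,9)),('toe r',P(120,30,6)),('toe l',P(120,-30,6))):
    q=proj(C,p)[0];print('scene',n,(q-[215,310])*5+[0,300])
```

```text
270 [192, 193, 192, 194, 190, 183, 111, 77, 76, 78, 82, 80, 59, 85, 167, 97, 95, 95, 97, 96, 97, 96, 95, 94, 93, 94, 96, 96, 94, 95]
345 [108, 107, 108, 106, 110, 107, 101, 73, 62, 59, 57, 77, 74, 106, 154, 94, 98, 95, 93, 94, 93, 93, 93, 91, 93, 92, 93, 92, 94, 93]
316 [192, 194, 192, 192, 191, 109, 105, 74, 68, 81, 81, 81, 78, 99, 164, 162, 95, 96, 97, 95, 94, 97, 95, 95, 94, 94, 94, 53, 38, 34]
[95, 97, 97, 100, 96, 96, 96, 96, 96, 97, 97, 99, 71, 30, 12, 29, 34, 30, 32, 31, 37, 39, 41, 38, 38]
e,th,h [0.0008 0.4816 0.0292] [-1.9015  1.8847 -0.3359]
sample [ 0.5883 -0.2094  0.1098] heel [ 0.4916 -0.169   0.0448] toe [ 0.6192 -0.2223  0.1171]
side heel-near [292.0832 233.4375]
side heel-far [335.0765 182.1386]
side toe-near [77.5635 71.2429]
toe-far [125.7961  24.3266]
scene bd fl [154.8967 441.6407]
scene bd fr [236.7918 408.272 ]
scene toe r [267.0445 418.9258]
scene toe l [143.1901 469.7022]
```

The wrist rows put the heel end about 7 mm above the stage's lower edge; 7 mm is the ideal. As a cross-check, I'll overlay the ideal outlines on the scene and side views in one last picture.

Run:
```python
from h import *
h=np.array([.488,-.168,.045]);ps=np.radians(-22.5);th=.411
R=Ro.from_euler('ZY',[ps,-th]).as_matrix();sx=(112+9*np.sin(th))/np.cos(th);print(sx)
P=lambda x,y,z:h+R@np.array([x,y,z])/1e3
q=lambda x0,x1,w,z:[P(x0,-w,z),P(x1,-w,z),P(x1,w,z),P(x0,w,z)]
shapes=[(q(-6,174,50,0),(0,255,255)),(q(sx-125,sx+35,30,6),(0,0,255)),(q(sx-22,sx+22,20,9),(255,0,255))]
out=[]
for n,x,y in(('side',282,165),('scene',205,305)):
    im=cv2.imread(f'pics/{n}5.png');c=cv2.resize(im[y:y+75,x:x+100],(800,600),interpolation=cv2.INTER_CUBIC)[:, :]
    for s,col in shapes:
        p=((proj(cam(n),s)-[x,y]+.5)*8).astype(np.int32);cv2.polylines(c,[p],True,col,1)
    out.append(c[:, :] )
o=np.vstack([out[0][0:600:2,0:800:2],out[1][0:600:2,0:800:2]])
o=np.hstack([cv2.resize(out[0],(400,300)),cv2.resize(out[1],(400,300))])
o=np.vstack([o,np.hstack([out[0][100:400,0:400],out[1][150:450,150:550]])])
cv2.imwrite('pics/c6.png',o)
```

```text
126.09686157695492
```

View pics/c6.png

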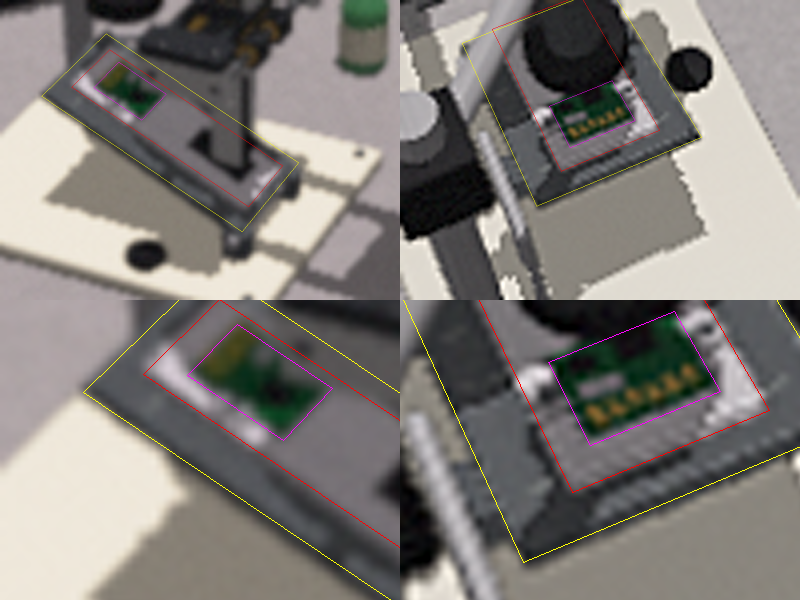

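Run:
```python
from h import *
from scipy.ndimage import map_coordinates as mc
h=np.array([.488,-.168,.045]);R=Ro.from_euler('ZY',[np.radians(-22.5),-.411]).as_matrix()
P=lambda x,y,z:h+R@np.array([x,y,z])/1e3
def prof(n,i,pts):
    q=proj(cam(n),np.array(pts));im=cv2.imread(f'pics/{n}{i}.png').astype(float)
    return [tuple(int(mc(im[:,:,k],[[v],[u]],order=1)[0]) for k in(2,1,0)) for u,v in q]
def show(t,n,i,a,pts):
    print(t);print(' '.join(f'{k}:{c[0]}/{c[1]}/{c[2]}' for k,c in zip(a,prof(n,i,pts))))
a=range(138,192,2)
for y in(-10,10):show(f'scene s @y={y}','scene',5,a,[P(s,y,0) for s in a])
show('scene3 bare','scene',3,a,[P(s,20,0) for s in a])
b=range(16,76,2)
show('side y @s=60','side',5,b,[P(60,y,0) for y in b])
show('side3 bare s=60','side',3,b,[P(60,y,0) for y in b])
b=range(-70,-30,2);show('side3 bare far s=60','side',3,b,[P(60,y,0) for y in b])
q=proj(cam('scene'),[P(174,0,0),P(174,0,-8),P(161,0,0),P(161,0,6)]);print(q)
q=proj(cam('side'),[P(60,50,0),P(60,50,-8),P(60,30,0),P(60,30,6),P(60,40,0)]);print(q)
```

```text
scene s @y=-10
138:122/117/121 140:120/116/119 142:118/114/117 144:120/116/119 146:120/117/119 148:113/108/110 150:105/100/103 152:95/91/94 154:76/74/77 156:52/54/55 158:44/47/48 160:69/71/74 162:93/94/99 164:93/94/99 166:93/95/100 168:80/83/86 170:59/61/63 172:55/57/59 174:57/58/61 176:76/76/75 178:99/95/91 180:127/122/115 182:145/139/130 184:140/135/126 186:136/131/123 188:138/133/125 190:138/134/126
scene s @y=10
138:117/112/116 140:116/111/115 142:113/110/113 144:116/113/116 146:122/118/122 148:117/114/117 150:121/117/120 152:121/117/121 154:100/100/103 156:86/88/91 158:86/89/92 160:87/89/92 162:87/89/92 164:90/92/95 166:96/98/102 168:92/95/99 170:71/73/76 172:55/57/60 174:64/65/67 176:88/87/85 178:118/115/109 180:142/137/128 182:143/138/129 184:141/136/128 186:139/133/125 188:138/133/125 190:138/133/125
scene3 bare
138:42/44/45 140:49/50/51 142:68/70/70 144:79/82/83 146:86/89/91 148:90/93/96 150:91/93/96 152:89/91/95 154:88/89/94 156:89/91/94 158:89/92/94 160:89/92/94 162:90/93/96 164:93/95/98 166:99/102/106 168:83/86/89 170:60/63/64 172:55/57/59 174:54/56/61 176:86/86/86 178:12
[... 802 characters left out ...]
:118/112/103 62:126/120/110 64:127/121/111 66:128/121/111 68:128/121/111 70:129/122/112 72:130/122/112 74:130/122/112
side3 bare far s=60
-70:208/198/205 -68:198/188/195 -66:186/177/184 -64:173/164/170 -62:157/150/154 -60:144/138/139 -58:137/131/129 -56:148/141/136 -54:154/147/140 -52:154/148/141 -50:140/136/131 -48:123/121/119 -46:107/108/107 -44:97/98/100 -42:91/92/95 -40:87/88/92 -38:87/89/92 -36:89/91/93 -34:91/93/95 -32:92/94/96
[[259.50873742 347.34472481]
 [260.3440257  350.01372435]
 [257.79228686 344.14375592]
 [257.16392497 342.13906833]]
[[323.51790245 209.9014639 ]
 [322.60199053 211.68135071]
 [326.59504517 206.46442236]
 [327.28820479 205.12409386]
 [325.06319991 208.17541753]]
```

Run:
```python
from h import *
from scipy.ndimage import map_coordinates as mc
h=np.array([.488,-.168,.045]);R=Ro.from_euler('ZY',[np.radians(-22.5),-.411]).as_matrix()
P=lambda x,y,z:h+R@np.array([x,y,z])/1e3
def avg(n,i,S,Y,z):
    im=cv2.imread(f'pics/{n}{i}.png').astype(float).mean(2);r=[]
    for s in S:
        q=proj(cam(n),np.array([P(s,y,z) for y in Y]));r.append(int(mc(im,[q[:,1],q[:,0]],order=1).mean()))
    print(n,i,z,' '.join(f'{s}:{v}' for s,v in zip(S,r)))
A=range(140,192,2);Bh=range(-24,24,2)
avg('side',5,A,np.arange(15,26,2),6);avg('side',5,A,np.arange(35,45,2),0);avg('side',3,A,np.arange(-20,40,4),0)
avg('side',5,Bh,np.arange(10,26,2),6);avg('side',5,Bh,np.arange(36,45,2),0);avg('side',3,Bh,np.arange(-20,20,4),0)
for y0 in(-24,-12,0,12,20):avg('scene',5,range(140,184,2),np.arange(y0-4,y0+5,2),0)
z=np.load('pics/w5.npz');W=(z['K'],z['d'],z['p'],z['R']);g=cv2.imread('pics/w5.png').astype(int).mean(2)
for r in (245,260,275):print('wrist row',r,[int(v) for v in g[r,210:430:2]])
for c in(240,250,260,280,300,330,350,360):print('col',c,[int(v) for v in g[208:244,c]])
```

```text
side 5 6 140:153 142:157 144:160 146:164 148:170 150:176 152:183 154:187 156:190 158:183 160:169 162:145 164:121 166:102 168:91 170:91 172:101 174:119 176:142 178:158 180:165 182:167 184:168 186:169 188:169 190:170
side 5 0 140:86 142:85 144:86 146:87 148:89 150:92 152:93 154:91 156:88 158:87 160:86 162:84 164:84 166:84 168:84 170:84 172:87 174:101 176:124 178:149 180:162 182:166 184:167 186:167 188:167 190:167
side 3 0 140:58 142:58 144:58 146:59 148:61 150:66 152:70 154:71 156:69 158:67 160:66 162:67 164:68 166:71 168:74 170:79 172:83 174:90 176:100 178:111 180:120 182:126 184:131 186:136 188:140 190:145
side 5 6 -24:229 -22:227 -20:218 -18:193 -16:156 -14:128 -12:112 -10:98 -8:87 -6:83 -4:85 -2:91 0:111 2:138 4:145 6:134 8:121 10:116 12:114 14:110 16:103 18:93 20:86 22:83
side 5 0 -24:211 -22:212 -20:210 -18:196 -16:166 -14:129 -12:109 -10:97 -8:88 -6:79 -4:72 -2:70 0:73 2:75 4:75 6:70 8:62 10:55 12:53 14:50 16:50 18:50 20:52 22:56
side 3 0 -24:140 -22:121 -20:103 -18:92 -16:86 -14:82 -12:79 -10:76 -8:73 -6:66 -4:57 -2:51 0:48 2:48 4:47 6:47 8:47 10:47 12:47 14:47 16:48 18:48 20:4
[... 2887 characters left out ...]
 96, 95, 94, 93, 95, 93, 94, 95]
col 300 [193, 193, 190, 194, 193, 184, 114, 108, 110, 106, 84, 74, 77, 77, 72, 82, 79, 82, 80, 80, 79, 61, 63, 91, 151, 166, 166, 167, 167, 168, 166, 166, 167, 167, 166, 157]
col 330 [193, 193, 192, 192, 191, 192, 191, 180, 105, 103, 84, 97, 100, 86, 71, 81, 83, 80, 83, 80, 80, 79, 62, 101, 155, 163, 156, 97, 94, 97, 95, 96, 96, 96, 95, 95]
col 350 [106, 107, 109, 108, 108, 107, 107, 108, 105, 101, 69, 74, 72, 62, 53, 52, 56, 56, 58, 58, 55, 56, 56, 74, 95, 97, 99, 97, 95, 93, 95, 94, 95, 94, 96, 94]
col 360 [108, 108, 105, 107, 105, 106, 108, 107, 104, 89, 69, 73, 71, 55, 56, 54, 58, 54, 54, 57, 56, 55, 58, 78, 94, 95, 95, 93, 94, 95, 94, 96, 97, 95, 90, 92]
```

Run:
```python
from h import *
from scipy.optimize import least_squares
np.set_printoptions(suppress=True,precision=4)
z=np.load('pics/w5.npz');W=(z['K'],z['d'],z['p'],z['R']);S=cam('side');C=cam('scene')
def F(hx,hy,ps,th):
    R=Ro.from_euler('ZY',[ps,-th]).as_matrix();return lambda x,y,zz:np.array([hx,hy,.045])+R@np.array([x,y,zz])/1e3
P0=F(.488,-.168,np.radians(-22.5),.411)
def line(c,q,a,b): # signed px distance of q from line a-b
    a,b=proj(c,[a,b]);d=(b-a)/np.linalg.norm(b-a);return d[0]*(q-a)[1]-d[1]*(q-a)[0]
pc=lambda c,*p:proj(c,P0(*p))[0]
def r(v,lst=None):
    P=F(v[0],v[1],np.radians(-22.6),v[2]);u=v[3]*1e3;sh={'w':v[4:6],'s':v[6:8],'c':v[8:10]}
    L=lambda c,k,q,a,b:line(c,q-sh[k],P(*a),P(*b))
    o=[L(C,'c',pc(C,168.5,0,0),(174,-20,0),(174,20,0)),
     L(C,'c',pc(C,177,0,0),(174,-20,-8),(174,20,-8)),
     L(S,'s',pc(S,176,40,0),(174,35,0),(174,45,0)),
     L(S,'s',pc(S,60,48.5,0),(40,50,0),(80,50,0)),L(S,'s',pc(S,60,-47.5,0),(40,-50,0),(80,-50,0)),
     L(S,'s',pc(S,60,56.5,0),(40,50,-8),(80,50,-8)),
     L(C,'c',pc(C,153.7,0,0),(u+160,-20,6),(u+160,20,6)),
     L(S,'s',pc(S,162.5,20,6),(u+160,10,6),(u+160,30,6)),L(S,'s',pc(S,.7,18,6),(u,10,6),(u,30,6)),
     .4*L(W,'w',np.array([316,222.]),(-6,-20,0),(-6,20,0)),.4*L(W,'w',np.array([316,231.7]),(u,-20,6),(u,20,6)),
     .4*L(W,'w',np.array([313.5,260]),(0,0,0),(40,0,0)),
     .4*L(W,'w',np.array([316,452.5]),(u+103,-20,6),(u+103,20,6))]
    return np.r_[np.array(o)/.4,v[4:6]/4,v[6:]/1.]
s=least_squares(r,np.r_[.488,-.168,.42,.001,np.zeros(6)])
cov=np.sqrt(np.diag(np.linalg.inv(s.jac.T@s.jac)))
print(s.x,np.degrees(s.x[2]));print('sd',cov[:4]);print((r(s.x)[:13]*.4).round(2))
th=s.x[2];print('ideal u',(112+9*np.sin(th))/np.cos(th)-125,'now',s.x[3]*1e3)
```

```text
[ 0.4892 -0.169   0.4457  0.0013 -0.1137  0.2138  0.1016  0.5     0.0933
  0.2952] 25.53471821668168
sd [0.0017 0.0019 0.0135 0.0005]
[-0.31 -0.8   0.12  0.23 -0.65  0.36  1.16 -0.   -0.17  0.31 -0.26  0.
 -0.05]
ideal u 3.4233702195879516 now 1.2723813264569248
```

Refit: the stage slope is about 25.5°, the heel end is at s≈1.3 mm and the ideal is about 3 mm. So I'll shift about 1.5 mm up the slope, 0.5 mm sideways, then press gently.

Call:
arm_command --plan '[{"grip": 1,"slide": [-0.0016,-0.001,-0.001],"spin": 0},{"grip": 1,"slide": [-0.0018,0,-0.0006],"spin": 0},{"grip": 1,"slide": [0,0,0.002],"spin": 0},{"grip": 1,"slide": [0,0,0],"spin": 0},{"grip": 1,"slide": [0,0,0],"spin": 0}]'

```text
time: 14.3
tool_pos: [0.5109, -0.1775, 0.0947]
ee_rot: [3.141, -0.003, 2.746]
wrist_force: [-5.3, 4.6, 7.6]
width: 0.0118
finger_force: 30.0
```

Call:
arm_command --plan '[{"grip": 1,"slide": [0,0,-0.004],"spin": 0},{"grip": 1,"slide": [0,0,0],"spin": 0},{"grip": 1,"slide": [0,0,0],"spin": 0}]'

```text
time: 14.68
tool_pos: [0.5115, -0.1782, 0.0954]
ee_rot: [-3.141, -0.002, 2.745]
wrist_force: [-1.6, 0.3, -0.9]
width: 0.012
finger_force: 30.0
```

Call:
arm_command --plan '[{"grip": 1,"slide": [-0.002,0.0004,0],"spin": 0},{"grip": 1,"slide": [0,0,0],"spin": 0},{"grip": 1,"slide": [0,0,0.0015],"spin": 0},{"grip": 1,"slide": [0,0,0.0015],"spin": 0},{"grip": 1,"slide": [0,0,0],"spin": 0},{"grip": 1,"slide": [0,0,0],"spin": 0}]'

```text
time: 15.42
tool_pos: [0.5131, -0.1785, 0.096]
ee_rot: [-3.141, 0.001, 2.745]
wrist_force: [-5.2, 0.2, 5.9]
width: 0.0117
finger_force: 30.0
```

Run:
```python
from h import *
np.set_printoptions(suppress=True,precision=4)
o=sensors.get_obs();print(o['time'],o['tool_pos'],o['ee_rot'],o['wrist_force'],o['wrist_torque'])
W=cam('wrist');w=snapshot('wrist')[:,:,::-1];cv2.imwrite('pics/w7.png',w);g=w.astype(int).mean(2)
for c in(260,280,300,330):print(c,[int(v) for v in g[214:240,c]])
print([int(v) for v in g[440:462,310]])
r=g[260];print([int(v) for v in r[208:224]],[int(v) for v in r[250:262]],[int(v) for v in r[368:384]],[int(v) for v in r[404:418]])
```

```text
15.425 [ 0.5131 -0.1785  0.096 ] [-3.1413  0.0005  2.7453] [-5.2237  0.1692  5.8566] [0.4823 0.7958 0.0196]
260 [84, 75, 75, 74, 82, 85, 84, 82, 84, 83, 83, 82, 81, 78, 61, 61, 62, 91, 156, 166, 157, 96, 98, 95, 97, 96]
280 [76, 79, 78, 75, 83, 81, 83, 81, 80, 82, 82, 83, 78, 80, 81, 76, 63, 99, 152, 152, 99, 97, 95, 97, 93, 94]
300 [77, 76, 72, 76, 81, 84, 83, 81, 82, 79, 80, 81, 81, 79, 77, 58, 66, 104, 158, 168, 167, 166, 165, 167, 168, 167]
330 [94, 75, 69, 82, 80, 81, 81, 79, 81, 80, 81, 81, 81, 81, 78, 78, 83, 107, 158, 156, 99, 94, 96, 95, 96, 97]
[95, 96, 97, 96, 99, 97, 94, 96, 97, 98, 95, 97, 71, 28, 19, 32, 33, 31, 37, 36, 41, 39]
[103, 105, 106, 106, 106, 107, 105, 103, 104, 71, 53, 49, 54, 51, 50, 51] [51, 52, 52, 50, 49, 55, 87, 92, 95, 93, 95, 96] [90, 92, 92, 91, 94, 92, 92, 83, 49, 45, 45, 45, 46, 44, 42, 47] [44, 47, 47, 47, 48, 47, 47, 47, 61, 103, 103, 102, 102, 102]
```

Call:
arm_command --plan '[{"grip": 1,"slide": [0,0,0],"spin": 0},{"grip": 1,"slide": [0,0,0],"spin": 0},{"grip": 1,"slide": [0,0,0],"spin": 0},{"grip": 1,"slide": [0,0,0],"spin": 0}]'

```text
time: 15.98
tool_pos: [0.5131, -0.1785, 0.096]
ee_rot: [-3.141, 0.0, 2.745]
wrist_force: [-5.8, 1.1, 5.4]
width: 0.0123
finger_force: 30.0
```

Pose and push are steady, at about 9 N and nearly normal to the stage. Handing in.

```bash
python3 -c "
from bench import ticket
print(ticket.close_job())"
```

```text
the job is handed in; nothing more can be done
None
```

I handed the job in at about 16 s: the carrier is still held and pressed on the stage with a steady 9 N or so, its measured angle matches the slope, and the board is under the lens to within about 1–2 mm by my measurements (no pass or fail was returned).

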